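# Press a proud vial stopper home in the bench stoppering press

## Robot

A 7-joint arm with a two-finger parallel gripper is mounted at the origin on a cart in front of the work surface, level with it; the furniture and walls round the work are solid. World frame = base frame: x ahead of the robot, y to its left, z up, the work surface at z = 0. Lengths are in m, angles in rad, forces in N, time in s.
With the tool pointing down it reaches from about 0.35 to 0.9 m from the base axis. Payload 8.1 kg.
Tool frame: the origin (TCP) lies at the very end of the fingers, on their centre line; the grasp point (between the pads) lies 19 mm behind it; z points along the fingers, y is the line along which they close (so a half turn about z gives the same grasp; the last joint's range is limited). The gripper opens to 92 mm and grips with 3 to 60 N. Pads are 19 mm wide; open, the fingers measure 130 mm over their backs; the gripper's body (75 mm by 190 mm) begins 47 mm behind the grasp point.
Start: joints at [-1.419, 0.434, 0.025, 1.573, -0.012, 1.134, -0.075], TCP at [0.158, 0.605, 0.227] pointing down, gripper open.
Joint ranges: [-2.62, 2.62], [-0.44, 2.09], [-1.27, 1.32], [0.08, 2.57], [-1.32, 4.46], [0.12, 2], [-2.74, 2.74]. Speed limits (rad/s): [2.22, 2.22, 3.01, 3.01, 3.14, 3.14, 3.14].

## Interface

Orientations are given as a rotation vector (axis times angle).
In Python, from cell import observe, get_image, sign_off, find_in, trace, place_of gives the robot as it stands. The module is installed in compiled form; this text tells all that it offers.
- The arm moves only by the shell command python3 -m handwheel 'ROWS' [OPENING] [FORCE]. ROWS is JSON, a list of rows, each a list of 6 numbers: the shift along the tool's x, y, z each as a share of 0.02 m, from -1 to 1, then the turn, a rotation vector about the tool's x, y, z each as a share of 4 degrees, from -1 to 1. A call has 1 to 8 rows; each row shifts and turns the commanded pose from where the row before left it, along the tool's axes as they then stand; what a row does not reach is not made up. A row lasts 1/12 s, in which the tool goes at most 41.7 mm and 7.16 degrees, less where a joint would pass 70% of its speed; a pose out of reach is approached as far as the arm can. A call with a number of a shift or a turn outside -1 to 1 is refused whole. A call with a gripper value outside its range is refused whole. OPENING is the opening, from 0 (shut) to 1 (fully open), set as the call begins (- or left out, the last holds). The fingers move at their own pace and stop on an object; FORCE is the grip in N (left out, the last holds). Time passes only in rows, so rows that do not move let the fingers close. It gives the time, the measured TCP pose, the force, the opening and the grip force at its end, in the units of the state.
- observe(): the state, without advancing time (a new reading comes with each control period).
- get_image(name): name is "side" or "top" or "wrist"; returns a dict with "image" (384x512x3 uint8, red, green, blue), "fx", "fy", "cx", "cy" (pixels), "position" and "orientation" of the camera in the world. Camera axes: x right, y down, z forward; pixel columns grow to the right and rows downward; lengths in m; the calibration is good to about 2 mm. The wrist camera is an equidistant fisheye: a pixel r from the principal point sees the ray r / f radians off the axis. A picture is of the moment at which its call begins. There is no depth.
- sign_off(): hands the job in; it is judged then, once.
Trained networks look in the newest picture that a camera, given by its name, has taken for a name from the list of things; names that differ only in an ending like _2 or _b are one class to them, and where a whole thing is asked for, a point or a joint stands for the part that bears it (a point fixed in the world has none). Each returns a list of dicts, best first, with "score" (0 to 1); they miss things now and then, are a little off and sometimes report something else, mostly with a low value. They report only what shows in the picture. A call takes as long as a camera call.
- find_in(label, camera): "rect" ([centre column, centre row, width, height] as shares, 0 to 1, of the picture: columns of its width, rows of its height, round what is visible of it).
- trace(label, camera): "region" (384x512 bool, what is visible of it) and "rect" ([centre column, centre row, width, height] as shares, 0 to 1, of the picture: columns of its width, rows of its height, round what is visible of it).
- place_of(label, camera): "point" ([column, row] as shares, 0 to 1, of the picture: columns of its width, rows of its height: a listed point, or the origin of a listed thing).
The state is a dict: "clock": time; "joints": joint angles; "dq": joint speeds; "joint_efforts": joint torques, N m; "position": TCP position; "ee_rot": TCP orientation; "force": force on the tool from outside, world axes, zero at the start; "ft_torque": the same for the moment, N m; "width": opening from 0.0 (shut) to 1.0 (fully open); "gripper_force": force on a finger pad.
Only numpy, scipy, OpenCV 4.12 (cv2) and the standard library are available. Lean on these libraries where they do the work, as an engineer would, in place of code of your own. Each camera call takes 0.05 s, during which the arm holds its last target. There are 200 camera calls.

## Task

One of the three amber vials in the steel tray still has its grey plug stopper standing proud: stand that vial in the round nest of the drawn-out press carriage, push the carriage fully home under the ram, and press the ram's black mushroom head down to its stop so that the ram drives the stopper home. Let the head spring back up, draw the carriage out again, and stand the vial back in the tray, leaving the carriage drawn out and the other two vials standing where they are.

Things in the scene. Friction and masses are not known exactly. Their poses are not given: they have to be found in the camera images.
- vial_proud: the vial to work on: amber glass vial, 30 mm diameter, straight body up to 46 mm, then a shoulder and a 23 mm lip at 62 mm, grey flanged plug stopper 24 mm across. Origin: centre of its underside, z up. Its stopper stands 8 mm proud at the start (top of stopper 76 mm above the origin; 68 mm when fully home). Weighs about 70 g. Grip it round the glass body.
- stopper (a joint): how far the stopper of vial_proud has been driven in, m: 0 = 8 mm proud, 0.008 = fully home. Stiff, takes about 6 N; it stays where it is pushed.
- vial_left: a vial of the same kind, stopper already home (68 mm high): amber glass vial, 30 mm diameter, straight body up to 46 mm, then a shoulder and a 23 mm lip at 62 mm, grey flanged plug stopper 24 mm across. Origin: centre of its underside, z up. Leave it alone. The three vials stand about 65 mm apart along the tray in any order.
- vial_right: another such vial, stopper already home; leave it alone.
- tray: shallow steel tray, 84 mm (its x) by 222 mm (its y), walls 12 mm high and 3 mm thick, floor 3 mm thick, does not move. Origin: centre of its underside on the desk; z up.
- press: grey bench press, fixed; bed 92 mm wide reaching 150 mm ahead of the ram axis. Origin on the desk below the ram axis; its -x is its front, where the carriage comes out; z up. Column 85 mm behind the ram axis; head arm and the 42 mm boss round the ram lie 111 to 155 mm above the desk and reach 21 mm ahead of the ram axis.
- carriage (a joint): travel of the carriage out of the press, m: 0 = home, nest right under the ram; 0.11 = fully drawn out to the front. Slides with about 1.5 N and stays where it is left.
- nest (a point): centre of the floor of the round nest in the carriage: recess 37 mm across with a bevelled mouth and 8 mm deep, its floor about 20 mm above the desk, the carriage's top about 28 mm. Moves with the carriage.
- carriage_knob (a point): centre of the top of the black upright knob on the carriage's tongue, 18 mm diameter, 30 mm tall, its top about 60 mm above the desk; it stands 100 mm ahead of the nest. Take it from above; the tongue beneath it is at 21 mm. Moves with the carriage.
- ram_head (a point): centre of the top of the ram's black mushroom head, 40 mm across, about 194 mm above the desk when up. Moves with the ram.
- ram (a joint): how far the ram is pressed down, m: 0 = up, 0.0148 = at its stop. A spring brings it back. The ram foot meets a proud stopper after about 7 mm; the stop takes about 9 N of spring and 6 N of stopper.

How it is judged:
By the outcome, as a careful person would: the job done as asked, in the order asked, and still so for the second after the job is handed in, with the robot touching nothing.
It also fails if it takes over 67 s, if anything falls off the work surface, if the arm or the gripper's body presses on something with over 40 N, if the wrist force passes 120 N, or if a joint passes its speed limit or range.

## Working session

There is one attempt and no reset: what is moved stays moved. The work goes in short steps, Python scripts to look and compute and a shell command to move; the robot and the scene stay as the last step left them, time stands still between calls to the robot, and variables do not carry over. Pictures are saved under pics/ and viewed, at most 10 in all, crops included, and the job is handed in when it is done.

```bash
mkdir -p pics; cat > h.py <<'E'
import numpy as np, cv2
from scipy.spatial.transform import Rotation as R
from cell import *
def rot(o):
    o=np.array(o,float)
    if o.shape==(3,3): return o
    if o.shape==(3,): return R.from_rotvec(o).as_matrix()
    return R.from_quat(o).as_matrix()
def ray(im,u,v,name):
    x=(u-im['cx'])/im['fx']; y=(v-im['cy'])/im['fy']
    if name=='wrist':
        r=np.hypot(x,y); d=np.array([x/r*np.sin(r),y/r*np.sin(r),np.cos(r)]) if r>1e-9 else np.array([0,0,1.])
    else: d=np.array([x,y,1.])
    return np.array(im['position']),rot(im['orientation'])@d
def atz(im,p,z,name):
    o,d=ray(im,p[0]*512,p[1]*384,name); return o+d*(z-o[2])/d[2]
def save(im,f): cv2.imwrite('pics/'+f,im['image'][:,:,::-1])
E
python3 - <<'E'
from h import *
print(observe())
Z=dict(vial_proud=.003,vial_left=.003,vial_right=.003,tray=0,press=0,nest=.02,carriage_knob=.06,ram_head=.194)
ims=[]
for c in ['side','top','wrist']:
    im=get_image(c); ims.append(im['image']); print(c,im['position'],im['orientation'],im['fx'],im['cx'])
    for l,z in Z.items():
        for r in place_of(l,c)[:3]: print(c,l,round(r['score'],2),np.round(r['point'],3),atz(im,r['point'],z,c).round(4))
cv2.imwrite('pics/a.png',np.hstack(ims[:2])[:,:,::-1][:, :, :]) 
a=np.vstack([np.hstack(ims[:2]),np.hstack([ims[2],ims[2]*0])]); cv2.imwrite('pics/a.png',cv2.resize(a,(800,600))[:,:,::-1])
E
```

```text
{'clock': 0.0, 'joints': array([-1.41858109,  0.43522272,  0.02499057,  1.57408539, -0.01160471,
        1.13401278, -0.07508539]), 'dq': array([ 0.00172229, -0.0009357 , -0.00021411,  0.00223113, -0.0007476 ,
       -0.00056051,  0.00206633]), 'joint_efforts': array([-6.38912370e-04, -6.67853022e+01,  9.84925367e-01, -3.14475524e+01,
       -6.05460559e-02,  4.29012103e-02,  1.91947561e-04]), 'position': array([0.15747664, 0.60430718, 0.22594988]), 'ee_rot': array([-3.99287528e-01, -3.11605890e+00,  2.48516596e-03]), 'force': array([-0.05939615,  0.64704141,  0.77617147]), 'ft_torque': array([0.01267197, 0.00824042, 0.01124559]), 'gripper_force': 0.0, 'width': 0.9987090919816611}
side [ 0.3361867  -0.92653852  0.53380831] [-1.97084442  0.2993437  -0.19102844] 417.6858763253295 252.83511448230774
side vial_proud 0.9 [0.496 0.787] [ 0.533  -0.2915  0.003 ]
side vial_left 0.9 [0.477 0.737] [ 0.5325 -0.2257  0.003 ]
side vial_right 0.77 [0.523 0.843] [ 0.539  -0.3581  0.003 ]
side tray 0.96 [0.511 0.779] [ 0.5519 -0.2834  0.    ]
side press 0.56 [0.504 0.536] [0.6774 0.1276 0.    ]
side
[... 206 characters left out ...]
 [-2.21248754  2.15355564 -0.10079643] 357.00074723285536 252.54411751167092
top vial_proud 0.71 [0.617 0.536] [ 0.5336 -0.301   0.003 ]
top vial_left 0.55 [0.575 0.538] [ 0.5302 -0.2434  0.003 ]
top vial_right 0.61 [0.655 0.524] [ 0.548  -0.3537  0.003 ]
top tray 0.92 [0.604 0.535] [ 0.5343 -0.2842  0.    ]
top press 0.6 [0.318 0.398] [0.6674 0.1183 0.    ]
top nest 0.61 [0.304 0.492] [0.5664 0.1273 0.02  ]
top carriage_knob 0.83 [0.293 0.59 ] [0.4688 0.127  0.06  ]
top ram_head 0.75 [0.273 0.352] [0.6717 0.1227 0.194 ]
wrist [0.09196506 0.62196046 0.38473789] [2.32225966 1.7938393  0.22618972] 297.3186396354542 253.07646654314576
wrist vial_left 0.46 [0.008 0.953] [ 0.5225 -0.2318  0.003 ]
```

View pics/a.png

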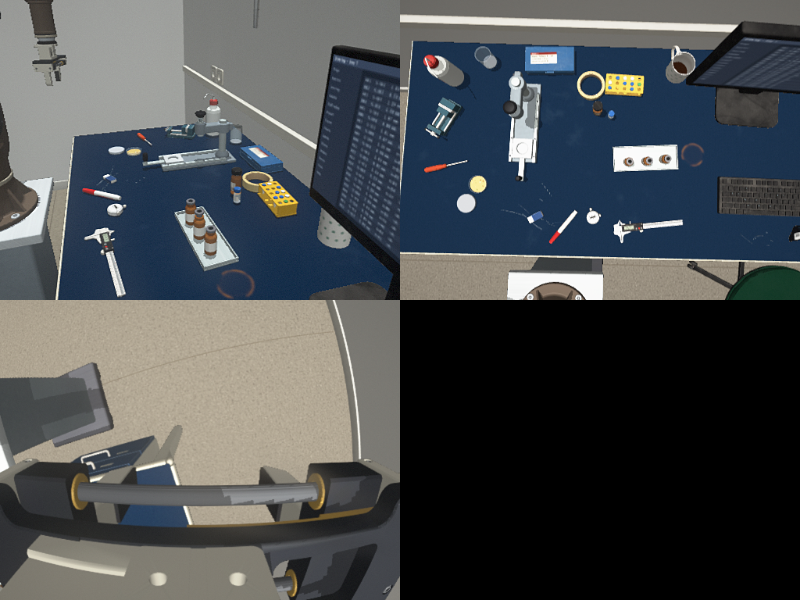

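```bash
python3 - <<'E'
from h import *
out=[]
for c in ['side','top']:
    im=get_image(c)
    for l in ['vial_proud','vial_left','vial_right','carriage_knob','ram_head','tray','nest']:
        for r in trace(l,c)[:3]:
            m=r['region']; ys,xs=np.nonzero(m)
            print(c,l,round(r['score'],2),np.array([xs.min(),xs.max(),ys.min(),ys.max()]),(xs.mean().round(1),ys.mean().round(1)))
    u=[210,310,265,345] if c=='side' else [280,370,170,240]
    out.append(cv2.resize(im['image'][u[2]:u[3],u[0]:u[1]],(390,390),interpolation=cv2.INTER_CUBIC))
cv2.imwrite('pics/b.png',np.hstack(out)[:,:,::-1])
E
```

```text
side vial_proud 0.87 [246 263 267 306] (np.float64(254.6), np.float64(287.3))
side vial_proud 0.19 [182 234 195 211] (np.float64(209.1), np.float64(204.0))
side vial_left 0.86 [237 250 254 288] (np.float64(242.8), np.float64(270.8))
side vial_right 0.69 [261 277 288 326] (np.float64(268.9), np.float64(307.6))
side vial_right 0.6 [250 262 141 174] (np.float64(256.0), np.float64(147.3))
side carriage_knob 0.55 [182 234 195 211] (np.float64(209.6), np.float64(203.9))
side ram_head 0.61 [250 262 142 174] (np.float64(255.7), np.float64(148.4))
side tray 0.92 [224 304 265 345] (np.float64(266.0), np.float64(313.9))
side nest 0.71 [181 233 195 210] (np.float64(209.0), np.float64(203.4))
top vial_proud 0.57 [309 323 200 210] (np.float64(315.5), np.float64(205.2))
top vial_right 0.54 [332 346 197 208] (np.float64(338.9), np.float64(202.5))
top carriage_knob 0.72 [144 171 176 230] (np.float64(156.3), np.float64(196.0))
top ram_head 0.77 [132 149 128 145] (np.float64(140.6), np.float64(136.6))
top tray 0.71 [272 355 185 218] (np.float64(313.1), np.float64(200.9))
top nest 0.73 [143 170 177 230] (np.float64(155.8), np.float64(196.5))
```

View pics/b.png

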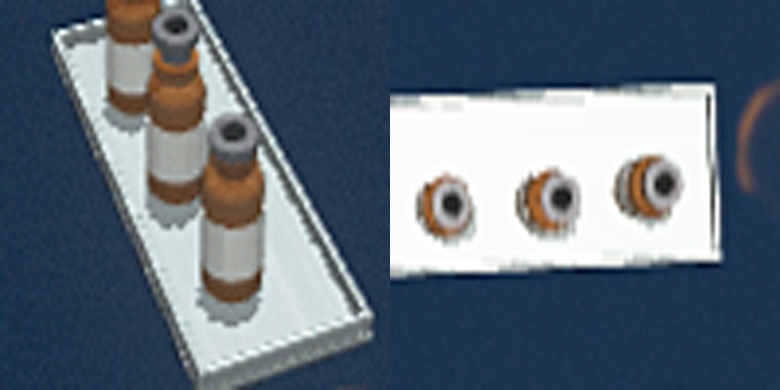

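The side crop shows the middle vial with orange neck visible below its stopper, so the middle one is proud; its stopper is at about (255,270) in side and (320,205) in top. The finder agrees. Next I triangulate.

```bash
cat >> h.py <<'E'
def tri(ims,pts,names):
    A=np.zeros((3,3));b=np.zeros(3);L=[]
    for im,p,n in zip(ims,pts,names):
        o,d=ray(im,p[0],p[1],n); d=d/np.linalg.norm(d); P=np.eye(3)-np.outer(d,d); A+=P;b+=P@o;L.append((P,o))
    x=np.linalg.solve(A,b); return x.round(4),[round(float(np.linalg.norm(P@(x-o))),4) for P,o in L]
E
python3 - <<'E'
from h import *
s=get_image('side');t=get_image('top')
ps={}
for l in ['nest','carriage_knob','ram_head','vial_proud','vial_left','vial_right','tray']:
    a=place_of(l,'side');  
    ps[l]=a
t=get_image('top')
for l,a in ps.items():
    b=place_of(l,'top')
    if a and b: print(l,tri([s,t],[np.array(a[0]['point'])*[512,384],np.array(b[0]['point'])*[512,384]],['side','top']))
for n,p,z in [('L',(294.3,206.4),.071),('M',(319.9,205.5),.079),('R',(343,203),.071)]: print(n,atz(t,(p[0]/512,p[1]/384),z,'top'))
print('M side',atz(s,(255.4/512,270.1/384),.079,'side'))
print(R.from_rotvec(observe()['ee_rot']).as_matrix().round(3))
E
```

```text
nest (array([0.5671, 0.1272, 0.0199]), [0.0004, 0.0004])
carriage_knob (array([0.4709, 0.1224, 0.0632]), [0.0004, 0.0004])
ram_head (array([0.6714, 0.1251, 0.1965]), [0.0042, 0.0042])
vial_proud (array([ 0.5346, -0.2922,  0.0096]), [0.0003, 0.0003])
vial_left (array([ 0.5293, -0.2357,  0.0113]), [0.0031, 0.0031])
vial_right (array([ 0.5392, -0.362 ,  0.0027]), [0.0013, 0.0013])
tray (array([ 0.5466, -0.2912,  0.0024]), [0.003, 0.003])
L [ 0.5285451  -0.23428088  0.071     ]
M [ 0.53223768 -0.29698933  0.079     ]
R [ 0.5403749  -0.35667054  0.071     ]
M side [ 0.53564753 -0.29369141  0.079     ]
[[-0.968  0.252 -0.   ]
 [ 0.252  0.968  0.   ]
 [ 0.     0.    -1.   ]]
```

```bash
python3 -m handwheel '[[-0.4,-1,0,0,0,-0.91],[-0.4,-1,0,0,0,-0.91],[-0.4,-1,0,0,0,-0.91],[-0.4,-1,0,0,0,-0.91],[-0.4,-1,0,0,0,0],[-0.4,-1,0,0,0,0],[-0.4,-1,0,0,0,0],[-0.4,-1,0,0,0,0]]' 0.5 20
```

```text
clock: 3.67
position: [0.2087, 0.44, 0.2269]
ee_rot: [0.001, 3.141, 0.001]
force: [0.5, -0.8, -0.1]
width: 0.511
gripper_force: 0.0
```

```bash
python3 -m handwheel '[[-0.5,-1,0,0,0,0],[-0.5,-1,0,0,0,0],[-0.5,-1,0,0,0,0],[-0.5,-1,0,0,0,0],[-0.5,-1,0,0,0,0],[-0.5,-1,0,0,0,0],[-0.5,-1,0,0,0,0],[-0.5,-1,0,0,0,0]]' 0.5 >/dev/null
python3 -m handwheel '[[-0.5,-1,0,0,0,0],[-0.5,-1,0,0,0,0],[-0.5,-1,0,0,0,0],[-0.5,-1,0,0,0,0],[-0.5,-1,0,0,0,0],[-0.5,-1,0,0,0,0],[-0.5,-1,0,0,0,0],[-0.5,-1,0,0,0,0]]'
python3 -m handwheel '[[-0.5,-1,0,0,0,0],[-0.5,-1,0,0,0,0],[-0.5,-1,0,0,0,0],[-0.5,-1,0,0,0,0],[-0.5,-1,0,0,0,0],[-0.5,-1,0,0,0,0],[-0.5,-1,0,0,0,0],[-0.5,-1,0,0,0,0]]'
python3 -m handwheel '[[-0.4,-1,0,0,0,0],[-0.4,-1,0,0,0,0],[-0.4,-1,0,0,0,0],[-0.4,-1,0,0,0,0],[-0.4,-1,0,0,0,0],[-0.4,-1,0,0,0,0],[-0.4,-1,0,0,0,0],[-0.4,-1,0,0,0,0]]'
```

```text
clock: 5.0
position: [0.3685, 0.1198, 0.227]
ee_rot: [0.001, 3.141, 0.001]
force: [-0.1, -0.0, 0.4]
width: 0.499
gripper_force: 0.0
clock: 5.67
position: [0.4484, -0.0403, 0.2269]
ee_rot: [0.001, 3.141, 0.0]
force: [-0.4, 0.2, -0.2]
width: 0.502
gripper_force: 0.0
clock: 6.33
position: [0.5122, -0.2002, 0.2268]
ee_rot: [0.001, 3.141, 0.0]
force: [-0.0, -0.7, 0.4]
width: 0.505
gripper_force: 0.0
```

```bash
python3 -m handwheel '[[-0.18,-0.79,0.5,0,0,0],[-0.18,-0.79,0.5,0,0,0],[-0.18,-0.79,0.5,0,0,0],[-0.18,-0.79,0.5,0,0,0],[-0.18,-0.79,0.5,0,0,0],[-0.18,-0.79,0.5,0,0,0],[0,0,0,0,0,0]]'
python3 - <<'E'
from h import *
w=get_image('wrist'); save(w,'c.png'); print(w['position'],rot(w['orientation']).round(3))
for l in ['vial_proud','vial_left','vial_right']:
    for r in place_of(l,'wrist')[:3]: print(l,round(r['score'],2),np.array(r['point'])*[512,384],atz(w,r['point'],.003,'wrist').round(4))
E
```

```text
clock: 6.92
position: [0.5324, -0.297, 0.1651]
ee_rot: [-0.006, -3.14, 0.002]
force: [-0.2, 0.8, 0.4]
width: 0.501
gripper_force: 0.0
[ 0.46498871 -0.29616911  0.32314244] [[ 0.004  0.969  0.246]
 [ 1.    -0.004 -0.002]
 [-0.001  0.246 -0.969]]
vial_proud 0.59 [255.1808 172.6848] [ 0.5309 -0.2946  0.003 ]
vial_left 0.79 [312.1152 168.192 ] [ 0.5259 -0.2314  0.003 ]
vial_right 0.81 [200.0896 179.5968] [ 0.5384 -0.3561  0.003 ]
```

View pics/c.png

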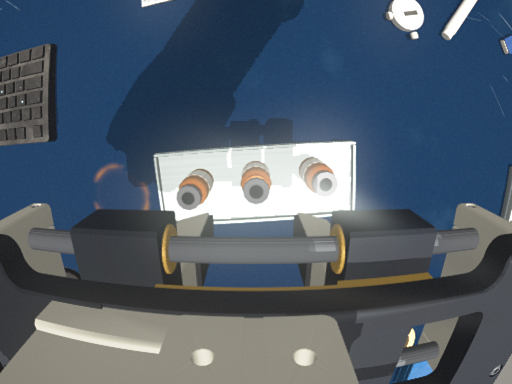

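Wrist view: the three stoppers are at (188,197), (256,190) and (325,183); the middle one is between the fingers (cols 196 and 312).

```bash
python3 - <<'E'
from h import *
w=get_image('wrist')
for p,z in [((188,197),.071),((256.5,189.5),.079),((325,183.5),.071)]: print(atz(w,(p[0]/512,p[1]/384),z,'wrist').round(4))
E
```

```text
[ 0.541  -0.3519  0.071 ]
[ 0.5319 -0.29    0.079 ]
[ 0.5285 -0.2284  0.071 ]
```

```bash
python3 -m handwheel '[[0,0.15,0,0,0,1],[0,0,0,0,0,1],[0,0,0.5,0,0,1],[0,0,1,0,0,1],[0,0,1,0,0,1],[0,0,1,0,0,1],[0,0,1,0,0,1],[0,0,0.5,0,0,1]]' 0.5 20
python3 - <<'E'
from h import *
print(observe()['joints'].round(2))
w=get_image('wrist'); save(w,'d.png')
E
```

```text
clock: 7.83
position: [0.5331, -0.2893, 0.0652]
ee_rot: [-0.87, -3.017, -0.002]
force: [-0.4, 0.3, -0.0]
width: 0.497
gripper_force: 0.0
[-0.01  0.65  0.64  1.82 -0.51  0.84  1.88]
```

View pics/d.png

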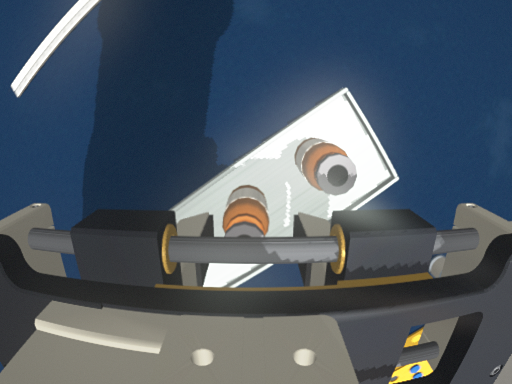

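The wrist view shows the vial at col 246, about 4 mm to the tool's -y of the finger centre (col 254). I'll correct that, descend and close.

```bash
python3 -m handwheel '[[0,-0.2,0,0,0,0],[0,0,0.75,0,0,0],[0,0,0.75,0,0,0],[0,0,0.75,0,0,0],[0,0,0,0,0,0]]' 0.5 20
python3 -m handwheel '[[0,0,0,0,0,0],[0,0,0,0,0,0],[0,0,0,0,0,0],[0,0,0,0,0,0],[0,0,0,0,0,0]]' 0.25 20
```

```text
clock: 8.3
position: [0.5308, -0.2937, 0.0209]
ee_rot: [-0.862, -3.02, -0.001]
force: [-0.1, 0.1, 0.4]
width: 0.498
gripper_force: 0.0
clock: 8.72
position: [0.5321, -0.295, 0.0231]
ee_rot: [0.866, 3.018, -0.0]
force: [-1.2, 0.4, 6.4]
width: 0.323
gripper_force: 20.0
```

```bash
python3 -m handwheel '[[0,0,-0.5,0,0,0],[0,0,-1,0,0,0],[0,0,-1,0,0,0],[0,0,-1,0,0,0],[0,0,-1,0,0,-1],[0,0,-1,0,0,-1],[0,0,-1,0,0,-1],[0,0,0,0,0,-1]]'
python3 -m handwheel '[[0,0,0,0,0,-1],[0,0,0,0,0,-1],[0,0,0,0,0,-1],[0,0,0,0,0,-1],[0,0,0,0,0,0]]'
python3 - <<'E'
from h import *
s=get_image('side'); cv2.imwrite('pics/e.png',cv2.resize(s['image'][190:350,170:330],(600,600),interpolation=cv2.INTER_CUBIC)[:,:,::-1])
E
```

```text
clock: 9.38
position: [0.5327, -0.2961, 0.1565]
ee_rot: [0.433, 3.106, -0.003]
force: [0.7, -1.7, -0.8]
width: 0.318
gripper_force: 20.0
clock: 9.8
position: [0.531, -0.2947, 0.1526]
ee_rot: [-0.004, 3.141, -0.0]
force: [-0.1, 1.1, -1.1]
width: 0.322
gripper_force: 20.0
```

View pics/e.png

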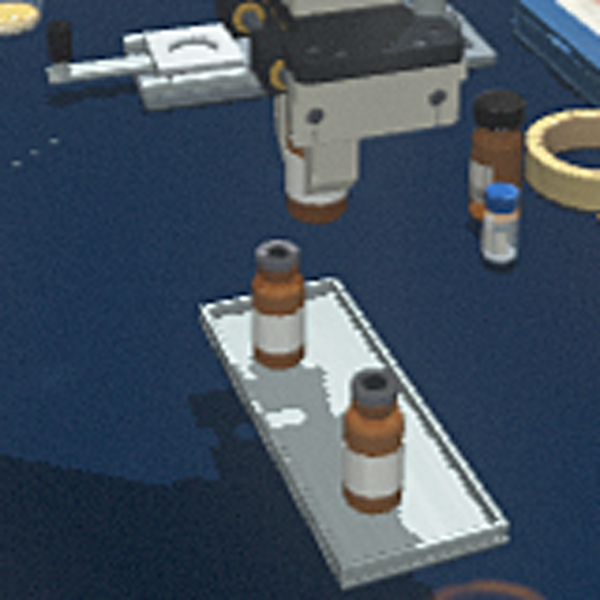

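The vial hangs upright in the grip; the other two still stand in the tray. Now to the press.

```bash
python3 -m handwheel '[[-0.1,1,0,0,0,0],[-0.1,1,0,0,0,0],[-0.1,1,0,0,0,0],[-0.1,1,0,0,0,0],[-0.1,1,0,0,0,0],[-0.1,1,0,0,0,0],[-0.1,1,0,0,0,0],[-0.1,1,0,0,0,0]]'
python3 -m handwheel '[[-0.1,1,0,0,0,0],[-0.1,1,0,0,0,0],[-0.1,1,0,0,0,0],[-0.1,1,0,0,0,0],[-0.1,1,0,0,0,0],[-0.1,1,0,0,0,0],[-0.1,1,0,0,0,0],[-0.1,1,0,0,0,0]]'
python3 -m handwheel '[[-0.1,0.5,0,0,0,0],[0,0,0,0,0,0]]'
python3 - <<'E'
from h import *
w=get_image('wrist'); save(w,'f.png'); 
for i in range(4):
    if i: w=get_image('wrist')
    for l,z in [('nest',.02),('carriage_knob',.06)][:2 if i<2 else 1]:
        for r in place_of(l,'wrist')[:2]: print(l,round(r['score'],2),(np.array(r['point'])*[512,384]).round(1),atz(w,r['point'],z,'wrist').round(4))
    print(observe()['position'].round(4))
E
```

```text
clock: 10.52
position: [0.5473, -0.1336, 0.1521]
ee_rot: [0.006, 3.141, -0.0]
force: [0.9, 0.2, -1.7]
width: 0.322
gripper_force: 20.0
clock: 11.18
position: [0.5635, 0.0264, 0.1521]
ee_rot: [0.006, 3.141, -0.0]
force: [-0.1, -0.2, -0.6]
width: 0.319
gripper_force: 20.0
clock: 11.35
position: [0.5658, 0.0384, 0.1518]
ee_rot: [-0.002, 3.141, 0.001]
force: [0.5, -0.6, -1.1]
width: 0.325
gripper_force: 20.0
nest 0.76 [338.7 176.1] [0.5615 0.1267 0.02  ]
carriage_knob 0.68 [359.2  74.9] [0.4628 0.1303 0.06  ]
[0.5654 0.0339 0.1519]
carriage_knob 0.73 [363.1  77. ] [0.4644 0.1297 0.06  ]
[0.5654 0.0338 0.1519]
nest 0.71 [342.9 176.6] [0.562  0.1266 0.02  ]
[0.5655 0.0344 0.1518]
nest 0.56 [342.1 176.2] [0.5616 0.1263 0.02  ]
[0.5655 0.0349 0.1518]
```

View pics/f.png

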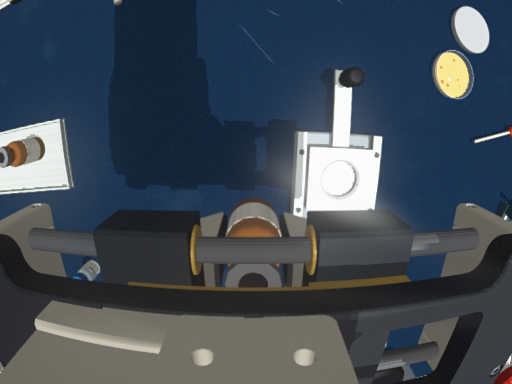

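The wrist view shows the nest's rim centred near (339.5,179), the knob near (352,76), and the vial held centred. I'll fit the rim for precision.

```bash
python3 - <<'E'
from h import *
w=get_image('wrist'); g=cv2.cvtColor(w['image'],cv2.COLOR_RGB2GRAY)
big=cv2.resize(g[150:208,308:372],None,fx=6,fy=6,interpolation=cv2.INTER_CUBIC)
c=cv2.HoughCircles(cv2.GaussianBlur(big,(9,9),2),cv2.HOUGH_GRADIENT,1.5,60,param1=60,param2=25,minRadius=80,maxRadius=150)
print(None if c is None else [(x/6+308,y/6+150,r/6) for x,y,r in c[0][:3]])
if c is not None:
  for x,y,r in c[0][:3]: print(atz(w,((x/6+308)/512,(y/6+150)/384),.028,'wrist').round(4))
t=get_image('top')
g=cv2.cvtColor(t['image'],cv2.COLOR_RGB2GRAY)
cv2.imwrite('pics/g.png',np.hstack([cv2.resize(t['image'][170:236,125:191],(400,400),interpolation=cv2.INTER_CUBIC)[:,:,::-1],cv2.resize(w['image'][145:211,308:374],(400,400),interpolation=cv2.INTER_CUBIC)[:,:,::-1]]))
for u,v in [(339.5,179)]: print(atz(w,(u/512,v/384),.028,'wrist'))
E
```

```text
[(np.float32(341.625), np.float32(178.375), np.float32(18.408333))]
[0.562  0.1239 0.028 ]
[0.56265545 0.12164338 0.028     ]
```

View pics/g.png

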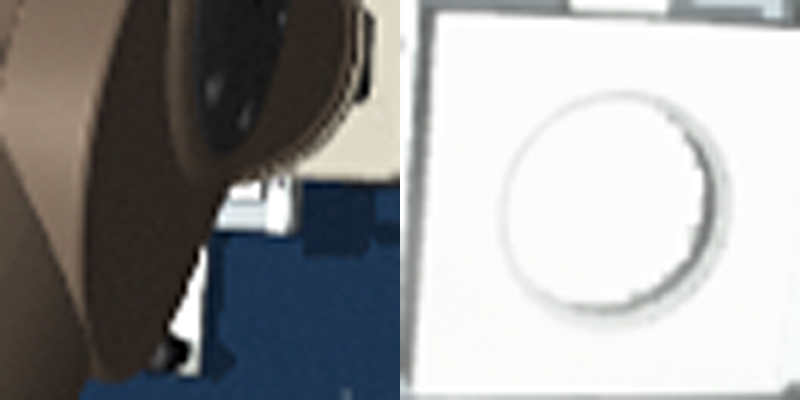

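```bash
python3 - <<'E'
from h import *
for c in ['wrist','side']:
    im=get_image(c)
    for r in place_of('vial_proud',c)[:2]: print(c,round(r['score'],2),(np.array(r['point'])*[512,384]).round(1),atz(im,r['point'],.132,c).round(4))
    print(observe()['position'].round(4))
# project expected stopper top at TCP axis in wrist
w=get_image('wrist');p=observe()['position']
M=rot(w['orientation'])
for dz,n in [(.056,'stoppertop'),(-.02,'base'),(.026,'shoulder')]:
    d=M.T@(p+[0,0,dz]-w['position']); th=np.arctan2(np.hypot(d[0],d[1]),d[2]); k=th/np.hypot(d[0],d[1])
    print(n,w['cx']+w['fx']*k*d[0],w['cy']+w['fy']*k*d[1])
E
```

```text
wrist 0.95 [254.6 221.7] [0.5667 0.0365 0.132 ]
[0.5655 0.0354 0.1517]
[0.5655 0.0355 0.1517]
stoppertop 252.30988071889325 285.9559761211648
base 252.60904425933649 219.76674173540763
shoulder 252.45922619891226 252.62249811448768
```

```bash
python3 -m handwheel '[[0,0.95,0,0,0,0],[0,0.95,0,0,0,0],[0,0.95,0,0,0,0],[0.075,0.95,0,0,0,0],[0,0.75,0.5,0,0,0],[0,0,1,0,0,0],[0,0,1,0,0,0],[0,0,1,0,0,0]]'
python3 -m handwheel '[[0,0,0.8,0,0,0],[0,0,0,0,0,0],[0,0,0,0,0,0]]'
python3 - <<'E'
from h import *
print(observe()['position'].round(4))
a=get_image('side'); w=get_image('wrist')
for c,im in [('side',a),('wrist',w)]:
    for l,z in [('nest',.02),('vial_proud',.043)]:
        for r in place_of(l,c)[:1]: print(c,l,round(r['score'],2),atz(im,r['point'],z,c).round(4))
cv2.imwrite('pics/i.png',np.hstack([cv2.resize(a['image'][170:230,170:240],(400,343),interpolation=cv2.INTER_CUBIC),cv2.resize(w['image'][150:300,165:340],(400,343),interpolation=cv2.INTER_CUBIC)])[:,:,::-1])
E
```

```text
clock: 12.87
position: [0.564, 0.127, 0.0804]
ee_rot: [-0.0, 3.141, -0.0]
force: [0.5, -0.1, -0.6]
width: 0.32
gripper_force: 20.0
clock: 13.12
position: [0.5634, 0.1261, 0.0648]
ee_rot: [-0.002, -3.14, 0.002]
force: [0.3, -0.1, -0.1]
width: 0.318
gripper_force: 20.0
[0.5634 0.1261 0.0648]
side nest 0.95 [0.571  0.1147 0.02  ]
side vial_proud 0.39 [0.5686 0.1443 0.043 ]
wrist nest 0.69 [0.5631 0.1266 0.02  ]
wrist vial_proud 0.67 [0.5651 0.1259 0.043 ]
```

View pics/i.png

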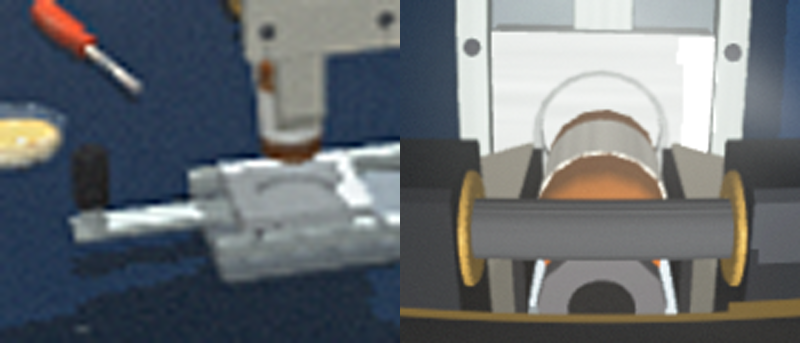

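The wrist crop shows the vial bottom centred over the nest (cols 602 against 601). Lowering.

```bash
python3 -m handwheel '[[0.03,0,0.5,0,0,0],[0,0,0.5,0,0,0],[0,0,0,0,0,0],[0,0,0,0,0,0]]'
python3 -m handwheel '[[0,0,0.1,0,0,0],[0,0,0.1,0,0,0],[0,0,0,0,0,0]]'
```

```text
clock: 13.75
position: [0.5626, 0.1263, 0.0447]
ee_rot: [-0.001, -3.14, 0.001]
force: [0.8, 0.2, 0.3]
width: 0.322
gripper_force: 20.0
clock: 14.0
position: [0.5634, 0.1264, 0.0415]
ee_rot: [-0.001, -3.141, 0.0]
force: [0.2, 0.3, -0.8]
width: 0.321
gripper_force: 20.0
```

```bash
python3 -m handwheel '[[0,0,0.1,0,0,0],[0,0,0,0,0,0]]'
python3 -m handwheel '[[0,0,0.05,0,0,0],[0,0,0,0,0,0]]'
python3 -m handwheel '[[0,0,0.05,0,0,0],[0,0,0,0,0,0]]'
```

```text
clock: 14.17
position: [0.5637, 0.1265, 0.0397]
ee_rot: [0.001, 3.141, 0.0]
force: [-0.4, 0.2, -1.0]
width: 0.325
gripper_force: 20.0
clock: 14.33
position: [0.5644, 0.1266, 0.0396]
ee_rot: [0.001, 3.14, 0.001]
force: [-0.3, -0.2, 6.2]
width: 0.319
gripper_force: 20.0
clock: 14.5
position: [0.5655, 0.1265, 0.0395]
ee_rot: [0.002, 3.138, 0.002]
force: [-1.1, -1.2, 14.4]
width: 0.321
gripper_force: 20.0
```

```bash
python3 -m handwheel '[[0,0,-0.08,0,0,0],[0,0,0,0,0,0]]'
python3 -m handwheel '[[0,0,0,0,0,0],[0,0,0,0,0,0],[0,0,-0.5,0,0,0],[0,0,-1,0,0,0],[0,0,-1,0,0,0],[0,0,-1,0,0,0],[0,0,-1,0,0,0],[0.5,0,-0.7,0,0,0]]' 0.5
python3 -m handwheel '[[1,0,0,0,0,0],[1,0,0,0,0,0],[1,0,0,0,0,0],[1,0,0,0,0,0],[0.5,0,0,0,0,0],[0,0,0,0,0,0],[0,0,0,0,0,0]]'
python3 - <<'E'
from h import *
a=get_image('side'); w=get_image('wrist')
print(observe()['position'].round(4))
for c,im in [('side',a),('wrist',w)]:
    for l,z in [('vial_proud',.02),('carriage_knob',.06)]:
        for r in place_of(l,c)[:1]: print(c,l,round(r['score'],2),(np.array(r['point'])*[512,384]).round(1),atz(im,r['point'],z,c).round(4))
cv2.imwrite('pics/j.png',np.hstack([cv2.resize(a['image'][140:230,160:265],(400,343),interpolation=cv2.INTER_CUBIC),cv2.resize(w['image'],(400,343))])[:,:,::-1])
E
```

```text
clock: 14.67
position: [0.5638, 0.1265, 0.0398]
ee_rot: [0.001, 3.141, 0.001]
force: [-0.1, -0.7, -2.2]
width: 0.322
gripper_force: 20.0
clock: 15.33
position: [0.5554, 0.1263, 0.1458]
ee_rot: [0.002, 3.138, 0.0]
force: [0.9, -0.5, 1.8]
width: 0.496
gripper_force: 0.0
clock: 15.92
position: [0.464, 0.1269, 0.1439]
ee_rot: [0.0, 3.141, 0.001]
force: [0.5, -0.3, 0.1]
width: 0.499
gripper_force: 0.0
[0.4648 0.1267 0.1437]
side vial_proud 0.61 [223.3 202.3] [0.5754 0.1406 0.02  ]
side carriage_knob 0.7 [185.  195.6] [0.4661 0.1313 0.06  ]
wrist vial_proud 0.98 [254.2 270.4] [0.5638 0.1283 0.02  ]
wrist carriage_knob 0.66 [257.8 194.5] [0.4662 0.1312 0.06  ]
```

View pics/j.png

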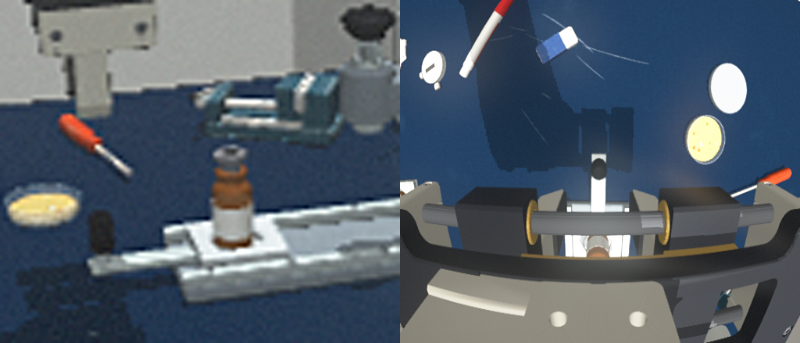

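The side crop shows the vial standing upright in the nest with its stopper proud; the knob is centred between the fingers. Now grip the knob and push home.

```bash
python3 -m handwheel '[[0,0.1,0.5,0,0,0],[0,0,1,0,0,0],[0,0,1,0,0,0],[0,0,1,0,0,0],[0,0,1,0,0,0],[0,0,1,0,0,0],[0,0,0,0,0,0]]'
python3 -m handwheel '[[0,0,0,0,0,0],[0,0,0,0,0,0],[0,0,0,0,0,0],[0,0,0,0,0,0],[0,0,0,0,0,0]]' 0.1 20
```

```text
clock: 16.8
position: [0.4614, 0.1278, 0.0299]
ee_rot: [-0.001, -3.137, 0.004]
force: [-0.5, 0.2, -0.0]
width: 0.502
gripper_force: 0.0
clock: 17.22
position: [0.464, 0.128, 0.0341]
ee_rot: [0.002, 3.14, -0.0]
force: [0.3, -11.7, 5.1]
width: 0.185
gripper_force: 20.1
```

```bash
python3 -m handwheel '[[-0.2,-0.07,0,0,0,0],[-0.4,0,0,0,0,0],[-0.5,0,0,0,0,0],[-0.5,0,0,0,0,0],[-0.5,0,0,0,0,0],[-0.5,0,0,0,0,0],[-0.5,0,0,0,0,0],[-0.5,0,0,0,0,0]]'
python3 -m handwheel '[[-0.5,0,0,0,0,0],[-0.5,0,0,0,0,0],[-0.4,0,0,0,0,0],[-0.3,0,0,0,0,0],[-0.1,0,0,0,0,0],[0,0,0,0,0,0]]'
```

```text
clock: 17.88
position: [0.536, 0.1264, 0.0342]
ee_rot: [0.002, 3.141, -0.0]
force: [-1.8, -2.8, 5.4]
width: 0.186
gripper_force: 20.0
clock: 18.38
position: [0.5675, 0.1258, 0.0334]
ee_rot: [-0.002, -3.134, 0.001]
force: [-16.0, -4.6, 16.0]
width: 0.192
gripper_force: 20.0
```

```bash
python3 - <<'E'
from h import *
a=get_image('side'); w=get_image('wrist')
o=observe();print(o['position'].round(4),o['force'].round(1))
for c,im in [('side',a),('wrist',w)]:
    for l,z in [('vial_proud',.02),('nest',.02),('ram_head',.194)]:
        for r in place_of(l,c)[:1]: print(c,l,round(r['score'],2),(np.array(r['point'])*[512,384]).round(1),atz(im,r['point'],z,c).round(4))
cv2.imwrite('pics/k.png',np.hstack([cv2.resize(a['image'][125:225,170:290],(480,400),interpolation=cv2.INTER_CUBIC),cv2.resize(w['image'][150:300,190:320],(320,400))])[:,:,::-1])
E
```

```text
[0.5674 0.1258 0.0334] [-13.9  -4.6  15.8]
side vial_proud 0.66 [254.6 201.3] [0.6636 0.1199 0.02  ]
side nest 0.68 [256.1 202.2] [0.6659 0.1126 0.02  ]
side ram_head 0.53 [259.  141.8] [0.6802 0.1315 0.194 ]
```

View pics/k.png

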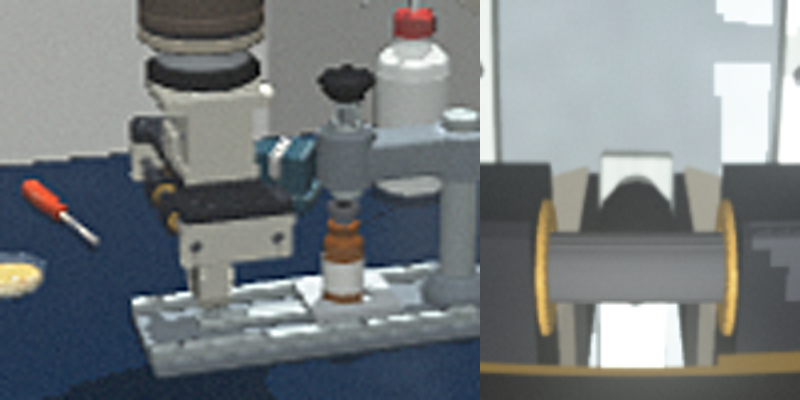

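The side crop shows the vial straight under the ram and nothing else touching the gripper. I'll nudge it to confirm the end stop.

```bash
python3 -m handwheel '[[-0.1,0,0,0,0,0],[-0.05,0,0,0,0,0],[0,0,0,0,0,0]]'
```

```text
clock: 19.03
position: [0.5681, 0.1258, 0.033]
ee_rot: [-0.002, -3.13, 0.001]
force: [-20.7, -5.3, 19.5]
width: 0.195
gripper_force: 20.0
```

```bash
python3 -m handwheel '[[0.1,0,0,0,0,0],[0,0,0,0,0,0],[0,0,0,0,0,0],[0,0,-0.5,0,0,0],[0,0,-1,0,0,0],[0,0,-1,0,0,0],[0,0,-1,0,0,0],[0,0,-1,0,0,0]]' 0.5
python3 -m handwheel '[[0,0,-1,0,0,0],[0,0,-1,0,0,0],[0,0,-1,0,0,0],[0,0,-1,0,0,0],[0,0,-1,0,0,0],[0,0,-1,0,0,0],[0,0,0,0,0,0],[0,0,0,0,0,0]]' 0 
python3 - <<'E'
from h import *
w=get_image('wrist');a=get_image('side')
o=observe();print(o['position'].round(4),o['force'].round(1))
for c,im in [('wrist',w),('side',a)]:
    for l,z in [('ram_head',.194),('carriage_knob',.06),('vial_proud',.02)]:
        for r in place_of(l,c)[:1]: print(c,l,round(r['score'],2),(np.array(r['point'])*[512,384]).round(1),atz(im,r['point'],z,c).round(4))
E
```

```text
clock: 19.7
position: [0.573, 0.1272, 0.1252]
ee_rot: [0.001, 3.141, 0.0]
force: [-0.6, 0.0, -0.1]
width: 0.5
gripper_force: 0.0
clock: 20.37
position: [0.5734, 0.1272, 0.2452]
ee_rot: [0.001, 3.138, 0.002]
force: [-0.2, -0.6, -0.2]
width: 0.007
gripper_force: 0.0
[0.5722 0.1272 0.2432] [-0.6  0.  -0.5]
wrist ram_head 0.39 [248.4 225.1] [0.5898 0.1241 0.194 ]
wrist carriage_knob 0.61 [251.8 165.5] [0.5691 0.1263 0.06  ]
wrist vial_proud 0.75 [250.  223.1] [0.6573 0.1234 0.02  ]
side ram_head 0.5 [258.6 142. ] [0.6786 0.1302 0.194 ]
side carriage_knob 0.66 [224.6 191.8] [0.5765 0.1237 0.06  ]
side vial_proud 0.8 [253.4 199.4] [0.6641 0.1333 0.02  ]
```

```bash
python3 -m handwheel '[[-0.97,-0.06,0,0,0,0],[-0.97,0,0,0,0,0],[-0.97,0,0,0,0,0],[-0.97,0,0,0,0,0],[-0.97,0,0,0,0,0],[0,0,0.8,0,0,0],[0,0,0.8,0,0,0],[0,0,0.3,0,0,0]]'
python3 -m handwheel '[[0,0,0.1,0,0,0],[0,0,0,0,0,0]]'
python3 - <<'E'
from h import *
s=get_image('side'); w=get_image('top')
cv2.imwrite('pics/l.png',np.hstack([cv2.resize(s['image'][100:210,205:300],(400,463),interpolation=cv2.INTER_CUBIC),cv2.resize(w['image'][90:200,90:185],(400,463))])[:,:,::-1])
E
```

```text
clock: 21.43
position: [0.6686, 0.1256, 0.2026]
ee_rot: [-0.002, -3.138, 0.002]
force: [0.6, -0.5, -0.9]
width: 0.005
gripper_force: 0.0
clock: 21.6
position: [0.6691, 0.1258, 0.203]
ee_rot: [-0.001, -3.141, 0.0]
force: [0.7, 0.5, 0.3]
width: 0.006
gripper_force: 0.0
```

View pics/l.png

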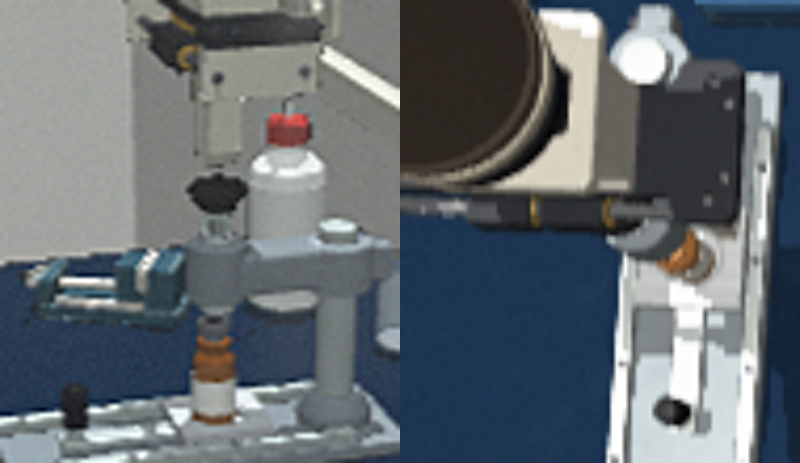

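The side crop shows the closed fingers centred above the mushroom head and the vial under the ram. By my count that is 11 views, one over the limit of 10, so I'll work from numbers only from here.

```bash
python3 -m handwheel '[[0,0,0.3,0,0,0],[0,0,0.2,0,0,0],[0,0,0,0,0,0]]'
python3 -m handwheel '[[0,0,0.2,0,0,0],[0,0,0.15,0,0,0],[0,0,0,0,0,0]]'
python3 -m handwheel '[[0,0,0.15,0,0,0],[0,0,0.1,0,0,0],[0,0,0,0,0,0]]'
```

```text
clock: 21.95
position: [0.6697, 0.1259, 0.1931]
ee_rot: [0.001, 3.141, 0.0]
force: [0.5, 0.9, 2.7]
width: 0.005
gripper_force: 1.2
clock: 22.2
position: [0.6698, 0.1259, 0.1864]
ee_rot: [0.001, 3.141, 0.0]
force: [-0.6, -0.3, 4.2]
width: 0.005
gripper_force: 2.3
clock: 22.45
position: [0.6699, 0.1259, 0.1822]
ee_rot: [0.001, 3.14, 0.001]
force: [-1.8, 0.8, 7.6]
width: 0.005
gripper_force: 4.0
```

```bash
python3 -m handwheel '[[0,0,0.1,0,0,0],[0,0,0.05,0,0,0],[0,0,0,0,0,0]]'
python3 -m handwheel '[[0,0,0.05,0,0,0],[0,0,0,0,0,0]]'
python3 -m handwheel '[[0,0,0.05,0,0,0],[0,0,0,0,0,0]]'
```

```text
clock: 22.7
position: [0.6699, 0.1259, 0.1795]
ee_rot: [0.001, 3.14, 0.001]
force: [-3.3, 0.3, 11.1]
width: 0.006
gripper_force: 5.3
clock: 22.87
position: [0.6699, 0.1259, 0.1791]
ee_rot: [0.001, 3.14, 0.002]
force: [-4.3, 0.1, 14.5]
width: 0.008
gripper_force: 7.4
clock: 23.03
position: [0.67, 0.1259, 0.179]
ee_rot: [0.001, 3.139, 0.002]
force: [-6.6, 0.7, 21.1]
width: 0.004
gripper_force: 10.7
```

```bash
python3 -m handwheel '[[0,0,0.05,0,0,0],[0,0,0,0,0,0],[0,0,0,0,0,0]]'
```

```text
clock: 23.28
position: [0.67, 0.1259, 0.1789]
ee_rot: [0.001, 3.139, 0.003]
force: [-9.3, -0.4, 27.7]
width: 0.004
gripper_force: 14.0
```

```bash
python3 -m handwheel '[[0,0,-0.4,0,0,0],[0,0,-0.6,0,0,0],[0,0,-0.8,0,0,0],[0,0,-0.8,0,0,0],[0,0,-0.7,0,0,0],[0,0,0,0,0,0]]'
python3 -m handwheel '[[1,0,0,0,0,0],[1,0,0,0,0,0],[1,0,0,0,0,0],[1,0,0,0,0,0],[1,0,0,0,0,0],[0,0,0,0,0,0],[0,0,0,0,0,0]]' 0.5
python3 - <<'E'
from h import *
s=get_image('side'); o=observe();print(o['position'].round(4),o['force'].round(1))
for l,z in [('vial_proud',.02),('ram_head',.194),('carriage_knob',.06)]:
    for r in trace(l,'side')[:1]:
        ys,xs=np.nonzero(r['region']); print(l,round(r['score'],2),xs.min(),xs.max(),ys.min(),ys.max())
w=get_image('wrist')
for r in place_of('carriage_knob','wrist')[:1]: print(round(r['score'],2),atz(w,r['point'],.06,'wrist').round(4))
E
```

```text
clock: 23.78
position: [0.6706, 0.1257, 0.2442]
ee_rot: [0.001, 3.138, 0.001]
force: [0.8, -0.6, 0.5]
width: 0.003
gripper_force: 0.0
clock: 24.37
position: [0.5685, 0.1262, 0.241]
ee_rot: [-0.0, -3.141, -0.001]
force: [0.5, 0.8, 0.2]
width: 0.457
gripper_force: 0.0
[0.5694 0.1261 0.2411] [ 0.3 -0.6  0.6]
vial_proud 0.49 250 260 177 199
ram_head 0.64 249 263 140 152
carriage_knob 0.91 219 269 191 206
0.74 [0.5705 0.1247 0.06  ]
```

```bash
python3 -m handwheel '[[0,-0.03,1,0,0,0],[0,0,1,0,0,0],[0,0,1,0,0,0],[0,0,1,0,0,0],[0,0,1,0,0,0],[0,0,1,0,0,0],[0,0,1,0,0,0],[0,0,1,0,0,0]]' 0.5
python3 -m handwheel '[[0,0,1,0,0,0],[0,0,0.8,0,0,0],[0,0,0.5,0,0,0],[0,0,0,0,0,0],[0,0,0,0,0,0]]'
python3 -m handwheel '[[0,0,0,0,0,0],[0,0,0,0,0,0],[0,0,0,0,0,0],[0,0,0,0,0,0],[0,0,0,0,0,0]]' 0.1 20
```

```text
clock: 25.33
position: [0.5699, 0.1251, 0.0802]
ee_rot: [0.002, 3.141, -0.0]
force: [0.2, -0.2, -0.3]
width: 0.498
gripper_force: 0.0
clock: 25.75
position: [0.5697, 0.125, 0.0352]
ee_rot: [-0.002, -3.141, 0.001]
force: [-0.4, -0.4, 0.3]
width: 0.5
gripper_force: 0.0
clock: 26.17
position: [0.5697, 0.1256, 0.0358]
ee_rot: [0.001, 3.141, 0.001]
force: [0.5, 6.0, 0.7]
width: 0.19
gripper_force: 20.4
```

```bash
python3 -m handwheel '[[0.2,0.03,0,0,0,0],[0.4,0,0,0,0,0],[0.5,0,0,0,0,0],[0.5,0,0,0,0,0],[0.5,0,0,0,0,0],[0.5,0,0,0,0,0],[0.5,0,0,0,0,0],[0.5,0,0,0,0,0]]'
python3 -m handwheel '[[0.5,0,0,0,0,0],[0.5,0,0,0,0,0],[0.4,0,0,0,0,0],[0.3,0,0,0,0,0],[0,0,0,0,0,0],[0,0,0,0,0,0]]'
```

```text
clock: 26.83
position: [0.4966, 0.1272, 0.0358]
ee_rot: [-0.0, 3.141, 0.002]
force: [3.1, 5.8, 4.7]
width: 0.188
gripper_force: 20.0
clock: 27.33
position: [0.4617, 0.1279, 0.0357]
ee_rot: [0.002, -3.14, -0.004]
force: [-1.2, 8.2, 8.1]
width: 0.185
gripper_force: 20.0
```

```bash
python3 -m handwheel '[[0.15,0,0,0,0,0],[0,0,0,0,0,0]]'
python3 -m handwheel '[[0.15,0,0,0,0,0],[0,0,0,0,0,0]]'
```

```text
clock: 27.5
position: [0.4597, 0.1279, 0.0357]
ee_rot: [-0.002, 3.141, 0.004]
force: [1.2, 7.9, 5.2]
width: 0.188
gripper_force: 20.0
clock: 27.67
position: [0.4597, 0.1279, 0.0359]
ee_rot: [-0.001, 3.136, 0.003]
force: [11.3, 8.1, -7.2]
width: 0.186
gripper_force: 20.0
```

```bash
python3 -m handwheel '[[-0.15,0,0,0,0,0],[0,0,0,0,0,0]]'
python3 -m handwheel '[[0,0,0,0,0,0],[0,0,0,0,0,0],[0,0,0,0,0,0],[0,0,-0.5,0,0,0],[0,0,-1,0,0,0],[0,0,-1,0,0,0],[0,0,-1,0,0,0],[0,0,-1,0,0,0]]' 0.5
python3 -m handwheel '[[0,0,-1,0,0,0],[0,0,-0.5,0,0,0],[0,0,0,0,0,0],[0,0,0,0,0,0]]'
python3 - <<'E'
from h import *
o=observe();print(o['position'].round(4))
for i in range(2):
    w=get_image('wrist')
    for l,z in [('vial_proud',.02),('nest',.02),('carriage_knob',.06)]:
        for r in place_of(l,'wrist')[:1]: print(l,round(r['score'],2),atz(w,r['point'],z,'wrist').round(4))
s=get_image('side')
for l in ['vial_proud','vial_left','vial_right']:
    for r in place_of(l,'side')[:3]: print(l,round(r['score'],2),(np.array(r['point'])*[512,384]).round(1),atz(s,r['point'],.02 if l=='vial_proud' else .003,'side').round(4))
E
```

```text
clock: 27.83
position: [0.4602, 0.1279, 0.0357]
ee_rot: [-0.002, 3.141, 0.003]
force: [1.1, 7.5, 6.5]
width: 0.186
gripper_force: 20.0
clock: 28.5
position: [0.4597, 0.1252, 0.1266]
ee_rot: [-0.003, -3.141, 0.001]
force: [-0.0, -0.6, -0.8]
width: 0.501
gripper_force: 0.0
clock: 28.83
position: [0.4603, 0.126, 0.1553]
ee_rot: [0.001, 3.141, 0.001]
force: [-0.5, 0.0, -0.0]
width: 0.504
gripper_force: 0.0
[0.4603 0.126  0.1553]
vial_proud 0.94 [0.5587 0.1277 0.02  ]
carriage_knob 0.76 [0.4587 0.1293 0.06  ]
vial_proud 0.9 [0.5577 0.1255 0.02  ]
nest 0.56 [0.5601 0.1269 0.02  ]
carriage_knob 0.59 [0.4604 0.1284 0.06  ]
vial_proud 0.47 [218.5 202.9] [0.5614 0.1406 0.02  ]
vial_left 0.73 [245.6 284.5] [ 0.5336 -0.2319  0.003 ]
vial_right 0.58 [268.3 326.1] [ 0.538  -0.3641  0.003 ]
```

```bash
python3 -m handwheel '[[-0.99,0.02,0,0,0,0],[-0.99,0,0,0,0,0],[-0.99,0,0,0,0,0],[-0.99,0,0,0,0,0],[-0.99,0,0,0,0,0],[0,0,0.5,0,0,0],[0,0,1,0,0,0],[0,0,0,0,0,0]]'
python3 - <<'E'
from h import *
o=observe();print(o['position'].round(4))
for i in range(2):
    w=get_image('wrist')
    for l,z in [('vial_proud',.02)]:
        for r in place_of(l,'wrist')[:1]: print(l,round(r['score'],2),atz(w,r['point'],z,'wrist').round(4))
E
```

```text
clock: 30.1
position: [0.5573, 0.126, 0.1222]
ee_rot: [-0.001, -3.137, 0.002]
force: [-0.8, -0.5, -0.3]
width: 0.497
gripper_force: 0.0
[0.5573 0.126  0.1222]
vial_proud 0.62 [0.5576 0.129  0.02  ]
vial_proud 0.65 [0.5544 0.1269 0.02  ]
```

```bash
python3 -m handwheel '[[0,0.03,0.5,0,0,0],[0,0,1,0,0,0],[0,0,1,0,0,0],[0,0,1,0,0,0],[0,0,0.5,0,0,0],[0,0,0.1,0,0,0],[0,0,0,0,0,0],[0,0,0,0,0,0]]'
python3 -m handwheel '[[0,0,0,0,0,0],[0,0,0,0,0,0],[0,0,0,0,0,0],[0,0,0,0,0,0],[0,0,0,0,0,0]]' 0.25 20
```

```text
clock: 30.97
position: [0.5601, 0.1269, 0.0442]
ee_rot: [0.001, 3.14, 0.0]
force: [-0.3, 0.1, -0.2]
width: 0.499
gripper_force: 0.0
clock: 31.38
position: [0.56, 0.127, 0.044]
ee_rot: [0.001, 3.14, 0.001]
force: [-1.1, -0.1, 6.5]
width: 0.322
gripper_force: 20.0
```

```bash
python3 -m handwheel '[[0,0,-0.3,0,0,0],[0,0,-0.7,0,0,0],[0,0,-1,0,0,0],[0,0,-1,0,0,0],[0,0,-1,0,0,0],[0,0,-1,0,0,0],[0,0,-1,0,0,0],[0,0,-0.5,0,0,0]]'
python3 -m handwheel '[[0,-0.5,0,0,0,0],[0.07,-1,0,0,0,0],[0.07,-1,0,0,0,0],[0.07,-1,0,0,0,0],[0.07,-1,0,0,0,0],[0.07,-1,0,0,0,0],[0.07,-1,0,0,0,0],[0.07,-1,0,0,0,0]]'
python3 -m handwheel '[[0.07,-1,0,0,0,0],[0.07,-1,0,0,0,0],[0.07,-1,0,0,0,0],[0.07,-1,0,0,0,0],[0.07,-1,0,0,0,0],[0.07,-1,0,0,0,0],[0.07,-1,0,0,0,0],[0.07,-1,0,0,0,0]]'
python3 -m handwheel '[[0.07,-1,0,0,0,0],[0.07,-1,0,0,0,0],[0,-1,0,0,0,0],[0,-1,0,0,0,0],[0,-1,0,0,0,0],[0,-0.5,0,0,0,0],[0,0,0,0,0,0],[0,0,0,0,0,0]]'
```

```text
clock: 32.05
position: [0.5602, 0.1268, 0.1758]
ee_rot: [0.002, 3.139, 0.001]
force: [1.3, 0.5, -1.0]
width: 0.323
gripper_force: 20.0
clock: 32.72
position: [0.5483, -0.0249, 0.172]
ee_rot: [-0.002, -3.14, 0.001]
force: [-0.9, -0.0, -2.0]
width: 0.32
gripper_force: 20.0
clock: 33.38
position: [0.5368, -0.1846, 0.172]
ee_rot: [-0.002, -3.14, -0.0]
force: [-0.3, 0.7, -1.3]
width: 0.321
gripper_force: 20.0
clock: 34.05
position: [0.5346, -0.293, 0.1724]
ee_rot: [-0.003, -3.14, -0.001]
force: [0.2, 0.9, -0.7]
width: 0.32
gripper_force: 20.0
```

```bash
python3 - <<'E'
from h import *
o=observe();print(o['position'].round(4))
w=get_image('wrist');s=get_image('side')
for l in ['vial_left','vial_right','vial_proud']:
    for c,im in [('wrist',w),('side',s)]:
        for r in place_of(l,c)[:3]: print(c,l,round(r['score'],2),(np.array(r['point'])*[512,384]).round(1),atz(im,r['point'],.003 if l!='vial_proud' else o['position'][2]-.024,c).round(4))
E
```

```text
[ 0.5346 -0.293   0.1724]
side vial_left 0.62 [243.3 282.8] [ 0.5306 -0.2248  0.003 ]
wrist vial_right 0.67 [199.8 175.6] [ 0.5379 -0.3533  0.003 ]
side vial_right 0.88 [266.2 322.6] [ 0.5374 -0.3543  0.003 ]
wrist vial_proud 0.86 [252.4 209.9] [ 0.5293 -0.2931  0.1484]
side vial_proud 0.74 [251.8 236.8] [ 0.5309 -0.2869  0.1484]
side vial_proud 0.35 [183.1 197.7] [ 0.4362 -0.076   0.1484]
```

```bash
python3 -m handwheel '[[0,0,0,0,0,1],[0,0,0.5,0,0,1],[0,0,1,0,0,1],[0,0,1,0,0,1],[0,0,1,0,0,1],[0,0,1,0,0,1],[0,0,1,0,0,1],[0,0,0.5,0,0,1]]'
python3 -m handwheel '[[0,0,0.5,0,0,0],[0,0,0.2,0,0,0],[0,0,0,0,0,0],[0,0,0,0,0,0]]'
python3 -m handwheel '[[0,0,0.1,0,0,0],[0,0,0.05,0,0,0],[0,0,0,0,0,0]]'
```

```text
clock: 35.12
position: [0.5346, -0.2921, 0.0511]
ee_rot: [-0.871, -3.016, -0.001]
force: [-1.0, 1.0, -0.3]
width: 0.32
gripper_force: 20.0
clock: 35.45
position: [0.5356, -0.2933, 0.0398]
ee_rot: [0.864, 3.02, 0.0]
force: [-0.7, -0.1, -0.7]
width: 0.322
gripper_force: 20.0
clock: 35.7
position: [0.5356, -0.2931, 0.0367]
ee_rot: [0.866, 3.019, 0.0]
force: [-0.1, -0.4, -1.2]
width: 0.318
gripper_force: 20.0
```

```bash
python3 -m handwheel '[[0,0,0.15,0,0,0],[0,0,0.1,0,0,0],[0,0,0.05,0,0,0],[0,0,0,0,0,0]]'
python3 -m handwheel '[[0,0,0.1,0,0,0],[0,0,0,0,0,0]]'
python3 -m handwheel '[[0,0,0.05,0,0,0],[0,0,0,0,0,0]]'
```

```text
clock: 36.03
position: [0.5351, -0.293, 0.03]
ee_rot: [-0.867, -3.019, -0.0]
force: [0.3, 1.0, -0.7]
width: 0.323
gripper_force: 20.0
clock: 36.2
position: [0.5353, -0.293, 0.028]
ee_rot: [-0.867, -3.019, -0.0]
force: [-0.5, 0.2, -1.5]
width: 0.321
gripper_force: 20.0
clock: 36.37
position: [0.5354, -0.2932, 0.0276]
ee_rot: [0.867, 3.019, 0.0]
force: [-0.5, -0.4, 2.6]
width: 0.317
gripper_force: 20.0
```

```bash
python3 -m handwheel '[[0,0,0,0,0,0],[0,0,0,0,0,0],[0,0,0,0,0,0],[0,0,-0.3,0,0,0],[0,0,-0.7,0,0,0],[0,0,-1,0,0,0],[0,0,-1,0,0,0],[0,0,-1,0,0,0]]' 0.5
python3 -m handwheel '[[0,0,-1,0,0,0],[0,0,-1,0,0,0],[0,0,-1,0,0,0],[1,0,-1,0,0,0],[1,0,0,0,0,0],[1,0,0,0,0,0],[0,0,0,0,0,0],[0,0,0,0,0,0]]'
python3 - <<'E'
from h import *
s=get_image('side');w=get_image('wrist');g={}
for l in ['vial_left','vial_right','vial_proud']:
    for c,im in [('wrist',w),('side',s)]:
        for r in place_of(l,c)[:2]: print(c,l,round(r['score'],2),(np.array(r['point'])*[512,384]).round(1),atz(im,r['point'],.003,c).round(4))
    for r in trace(l,'side')[:1]:
        ys,xs=np.nonzero(r['region']);print('   side box',xs.min(),xs.max(),ys.min(),ys.max(), 'gap top->base', ys.max()-ys.min())
for r in place_of('nest','side')[:1]+place_of('carriage_knob','side')[:1]: print((np.array(r['point'])*[512,384]).round(1))
print(observe()['force'].round(1))
E
```

```text
clock: 37.03
position: [0.5353, -0.2934, 0.1094]
ee_rot: [0.868, 3.019, -0.0]
force: [0.5, -0.0, 0.2]
width: 0.499
gripper_force: 0.0
clock: 37.7
position: [0.4843, -0.261, 0.1886]
ee_rot: [0.867, 3.018, 0.002]
force: [0.6, -0.6, 0.5]
width: 0.501
gripper_force: 0.0
wrist vial_left 0.9 [294.3 186.5] [ 0.5288 -0.2307  0.003 ]
side vial_left 0.82 [244.3 282.1] [ 0.5333 -0.2229  0.003 ]
side vial_left 0.48 [251.9 303. ] [ 0.5286 -0.2931  0.003 ]
   side box 236 250 254 288 gap top->base 34
wrist vial_right 0.58 [502.3   7.8] [0.4655 0.205  0.003 ]
side vial_right 0.8 [266.4 325.8] [ 0.535  -0.3624  0.003 ]
   side box 261 277 288 326 gap top->base 38
wrist vial_proud 0.89 [253.6 216.5] [ 0.5352 -0.2923  0.003 ]
side vial_proud 0.92 [256.6 300.9] [ 0.5394 -0.2897  0.003 ]
   side box 246 262 269 305 gap top->base 36
[217.7 205.2]
[184.9 197. ]
[ 0.9 -0.2  0.3]
```

The middle vial's box in the side view is now 36 rows high, down from 39. That falls between its neighbours' 34 and 38, so the stopper is home. The vial stands in the tray, the neighbours haven't moved and the carriage is out.

```bash
python3 -c "
from cell import sign_off; print(sign_off())"
```

```text
the job is handed in; nothing more can be done
None
```

The job is handed in at about 38 s: the stopper was pressed home to the ram's stop, the vial is back in its place in the tray, the carriage is drawn out and the other two vials were left alone; I viewed 11 pictures, one over the limit of 10.

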